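# Snap the red lens onto the rear lamp, corner by corner

## Robot

A 6-joint arm with a two-finger parallel gripper is mounted at the origin on a cart in front of the work surface, level with it; the furniture and walls round the work are solid. World frame = base frame: x ahead of the robot, y to its left, z up, the work surface at z = 0. Lengths are in m, angles in degrees, forces in N, time in s.
With the tool pointing down it reaches from about 0.3 to 0.75 m from the base axis. Payload 8.5 kg.
Tool frame: the origin (TCP) lies midway between the tips of the shut fingers; the grasp point (between the pads) lies 19 mm behind it (env.grip_depth is the distance from the TCP to the grasp point, in m); y points along the fingers, x is the direction in which the jaws open and shut, and the axes are right-handed (so a half turn about y gives the same grasp; the last joint's range is limited). The gripper opens to 85 mm and grips with 20 to 120 N. Pads are 22 mm wide; open, the fingers measure 114 mm over their backs; the gripper's body (76 mm by 85 mm) begins 54 mm behind the grasp point. The pads swing forward as they close: fully open they stand 13 mm farther back than shut.
Start: joints at [58.138, 21.807, 74.336, -0, 83.858, -12.336], TCP at [0.184, 0.518, 0.231] pointing down, gripper open.
Joint ranges: [-178.18, 178.18], [-50.72, 133.34], [12.68, 142.11], [-81.47, 261.47], [9.98, 163.14], [-165.26, 165.26]. Speed limits (degrees/s): [136.94, 136.94, 180, 180, 180, 180].

## Interface

Orientations are given as a 3x3 rotation matrix whose columns are the frame's x, y, z axes.
In Python, from rig import env gives the robot as it stands.
- The arm moves only by the shell command python3 -m inch 'ROWS' [FORCE]. ROWS is JSON, a list that holds one entry, the list of rows, each a list of 7 numbers: the gripper command: -1 is shut, 1 is fully open, values between are in proportion, then the shift along the world's x, y, z in cm, then the turn, a rotation vector about the world's x, y, z in degrees. In form: [[[grip, dx, dy, dz, rx, ry, rz], ...]]. A call has 1 to 20 rows; each row is the pose to reach, as a shift and turn from the pose commanded when the call began; what a row does not reach only later rows make up. A row lasts 1/8 s, in which the tool goes at most 62.5 mm and 10.7 degrees, less where a joint would pass 70% of its speed; a pose out of reach is approached as far as the arm can. A call with a gripper value outside its range is refused whole. The fingers move at their own pace and stop on an object; FORCE is the grip in N (left out, the last holds). Time passes only in rows, so rows that repeat a pose let the fingers close. It gives the time, the measured TCP pose, the force and the opening at its end, in the units of the state.
- env.observe(): the state, without advancing time (a new reading comes with each control period).
- env.get_image(name): name is "scene" or "top"; returns a dict with "frame" (420x560x3 uint8, red, green, blue), "mtx" (3x3 intrinsics, pixels), "rvec" (rotation vector, rad) and "tvec" (3), from world to camera coordinates, as OpenCV has them. Camera axes: x right, y down, z forward; pixel columns grow to the right and rows downward; lengths in m; the calibration is good to about 2 mm. A picture is of the moment at which its call begins. There is no depth.
- env.close_job(): hands the job in, once; it reports no verdict.
The state is a dict: "time_s": time; "q": joint angles; "qvel": joint speeds; "joint_efforts": joint torques, N m; "position": TCP position; "tool_rot": TCP orientation; "ft_force": force on the tool from outside, world axes, zero at the start; "wrist_torque": the same for the moment, N m; "grip_width": finger opening in m.
Only numpy, scipy, OpenCV 4.12 (cv2) and the standard library are available. Lean on these libraries where they do the work, as an engineer would, in place of code of your own. Each camera call takes 0.05 s, during which the arm holds its last target.

## Task

Fit the red lens to the lamp housing that is screwed down on the bench. The lens stands on its side in the wooden rack: lift it out, lay it flat on the clear bench with its ribbed face up and let go of it, take it again across its long sides and set it over the housing, either way round, then press it down corner by corner, with feeling and never hard enough to crack it, until all four clips have snapped and it sits fully home. Leave the amber lens standing in the rack and the other things on the bench where they are.

Things in the scene. Friction and masses are not known exactly. Their poses are not given: they have to be found in the camera images.
- red_lens: Loose red lamp lens: stiff hollow shell 150 x 62 x 30 mm, about 0.12 kg, walls 3 mm, face 4 mm, open underneath. Origin: centre of the open rim's plane; x along the length, y across the width, z out of the ribbed face (at z = 30 mm). Alike after half a turn about z, but for its pattern. Starts in a rack slot on a long side: y axis straight up, top edge 74 mm above the bench, face to the robot.
- red_lens_top (a point): Middle of the red lens's upper long edge as it stands in the rack (lens x = 0, y = 31 mm, z = 15 mm). Here it is pinched across the 30 mm between face and rim and lifted straight out. Once it lies flat, it can be pinched from above across its 62 mm width at mid-length; its long sides are plain and flat.
- red_lens_com (a point): Centre of mass of the red lens, 21 mm from the rim plane towards the face. Stood on the bench on a long side the lens is stable; when its top is pushed about 35 degrees over towards the open side it topples onto its rim and lies face up.
- red_lens_lug (a point): One of the lens's four clip lugs (lens x = 77, y = 19, z = 2 mm): 16 mm wide, 4 mm high, sticking out 3.5 mm at the rim of the short sides, at y = +-19 mm on both ends. The clips catch these.
- amber_lens: Loose amber lens of the same shape and frame as the red one, standing the same way in the rack's other slot, 80 mm away. To be left alone.
- rack: Fixed plywood rack, base 170 x 100 x 12 mm; origin at the centre of its underside, z up, -x side roughly to the robot. Two slots along its y axis at x = -40 and +40 mm, each between four dowels of 8 mm at 21 mm either side of the slot's middle plane and y = +-32 mm, 44 mm high above the bench. A lens stands in a slot on the base with 2 mm play; its upper 30 mm are free.
- lamp: Fixed lamp: aluminium plate 190 x 90 x 6 mm with a black housing 158 x 68 mm on it and a green circuit board with yellow lights. Origin: centre of the plate's underside, on the bench; x along the length, z up. Its long sides are free of clips, so fingers may hold the lens there.
- lamp_seat (a point): Centre of the housing's top, 24 mm above the lamp's origin, where the lens's rim rests when home: the lens's origin then lies here and its face 54 mm above the lamp's origin. A lens merely set on rests with its lugs on the slanting clip noses, its face about 65 mm above the lamp's origin, and may lean a little.
- lamp_boss (a point): Top of one of four grey bosses, 10 mm thick, at lamp x = +-66, y = +-21.5 mm, reaching 46 mm above the lamp's origin, tapered over the top 6 mm. They guide the lens from inside with 1 mm play each way along x and 1.5 mm along y.
- lamp_clip (a point): Nose of one of four steel spring clips at lamp x = +-78, y = +-19 mm, up to 40 mm above the lamp's origin. Pressed down near its corner with 10 to 20 N it snaps over the lug and the corner drops some 10 mm. Pressed in the middle all four resist together. Go from a corner to its neighbour: pressing the diagonally opposite one next can lift a snapped corner off again.
- corner_0 (a point): Point on the red lens's face where a fingertip should press corner 0: at lens x = +66 mm, y = +21 mm, z = 30 mm (axes of the lens).
- corner_1 (a point): Point on the red lens's face where a fingertip should press corner 1: at lens x = -66 mm, y = +21 mm, z = 30 mm (axes of the lens).
- corner_2 (a point): Point on the red lens's face where a fingertip should press corner 2: at lens x = -66 mm, y = -21 mm, z = 30 mm (axes of the lens).
- corner_3 (a point): Point on the red lens's face where a fingertip should press corner 3: at lens x = +66 mm, y = -21 mm, z = 30 mm (axes of the lens).
- bearing: Ball bearing lying flat, 62 mm across, 16 mm high, loose, bystander.
- torch: Black hand torch lying down, 135 mm, loose, bystander. The bench between the rack, the torch and the clamp fixture, round x = 0.47 m, y = 0.07 m, is kept clear for laying the lens down.

How it is judged (in metres and radians):
On the way, in this order (a step that is already met when the one before it is completed fails the run):
1. the red lens lies flat on the bench, ribbed face up, and the gripper has let go of it (angle between red_lens's own z axis and vertical below 0.1 rad and height (world z) of red_lens below 0.006 m and contact force between red_lens and the fingers below 0.05 N), for 0.1 s.
2. a first corner of the lens has snapped down while another still stands up (corner by corner, not all at once) (horizontal distance between red_lens and lamp below 0.008 m and z of any of corner_0, corner_1, corner_2, corner_3 in the frame of lamp below 0.058 m and z of any of corner_0, corner_1, corner_2, corner_3 in the frame of lamp above 0.06 m), for 0.04 s.
At the end, for the whole second after the job is handed in: The red lens sits on the lamp, face up and either way round, centred within 6 mm, its length along the lamp's within 0.08 rad, at rest and let go, with every one of its four face corners no more than 56.5 mm above the lamp's underside (home is 54 mm, unsnapped is about 65 mm) (z of each of corner_0, corner_1, corner_2, corner_3 in the frame of lamp below 0.0565 m and angle between red_lens's own z axis and vertical below 0.1 rad and horizontal distance between red_lens and lamp below 0.006 m and angle between the x axis of red_lens and the x axis of lamp, either way round below 0.08 rad and linear speed of red_lens below 0.02 m/s and contact force between red_lens and the fingers below 0.05 N); the robot touches nothing.
It fails at once if the lens is pressed or knocked onto the lamp with more than 60 N and cracks (contact force between red_lens and lamp above 60 N).
It fails at once if the amber lens is knocked over or taken out (moved by more than 25 mm) (distance of amber_lens from where it was at the start of the episode above 0.025 m).
It fails at once if the bearing or the torch is moved by more than 30 mm (distance of any of bearing, torch from where it was at the start of the episode above 0.03 m).
It also fails if it takes over 69 s, if anything falls off the work surface, if the arm or the gripper's body presses on something with over 40 N, if the wrist force passes 120 N, or if a joint passes its speed limit or range.

## Working session

There is one attempt and no reset: what is moved stays moved. The work goes in short steps, Python scripts to look and compute and a shell command to move; the robot and the scene stay as the last step left them, time stands still between calls to the robot, and variables do not carry over. Pictures are saved under pics/ and viewed, and the job is handed in when it is done.

```bash
ls; mkdir -p pics; cat > h.py <<'E'
import numpy as np, cv2
from rig import env
def snap(n,f):
    d=env.get_image(n); cv2.imwrite('pics/'+f,d['frame'][:,:,::-1]); 
    import pickle; pickle.dump(d,open('pics/'+f+'.pkl','wb')); return d
def load(f):
    import pickle; return pickle.load(open('pics/'+f+'.pkl','rb'))
def ray(d,u,v,z):
    R,_=cv2.Rodrigues(np.array(d['rvec'],float)); t=np.array(d['tvec'],float).ravel()
    r=R.T@np.linalg.inv(d['mtx'])@np.array([u,v,1.]); c=-R.T@t
    return c+r*(z-c[2])/r[2]
def proj(d,P):
    return cv2.projectPoints(np.array(P,float).reshape(-1,1,3),np.array(d['rvec'],float),np.array(d['tvec'],float),d['mtx'],None)[0].reshape(-1,2)
def crop(f,x0,y0,x1,y1,k,out):
    im=cv2.imread('pics/'+f)[y0:y1,x0:x1]; cv2.imwrite('pics/'+out,cv2.resize(im,None,fx=k,fy=k,interpolation=cv2.INTER_CUBIC))
E
python3 - <<'E'
from h import *
snap('scene','s0.png');snap('top','t0.png')
o=env.observe()
for k,v in o.items(): print(k,np.round(v,3).tolist())
E
```

```text
pics
time_s 0.1
q [58.138, 21.838, 74.379, 0.0, 83.857, -12.337]
qvel [-0.086, -0.121, -0.127, -0.005, 0.048, 0.044]
joint_efforts [0.003, -44.922, -23.166, -0.0, 0.004, -0.0]
position [0.184, 0.518, 0.231]
tool_rot [[0.334, -0.001, -0.943], [0.943, -0.001, 0.334], [-0.001, -1.0, 0.0]]
ft_force [0.753, 0.116, 0.017]
wrist_torque [0.006, -0.041, 0.014]
grip_width 0.086
```

View pics/s0.png

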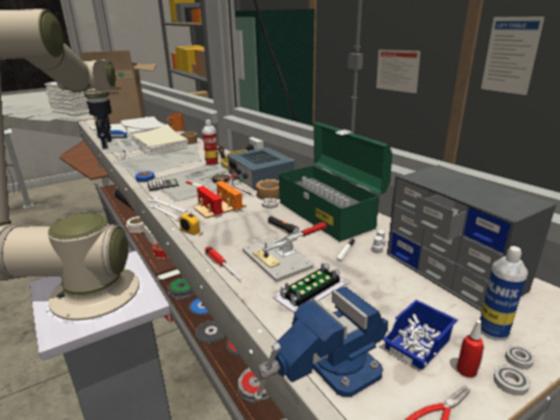

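View pics/t0.png

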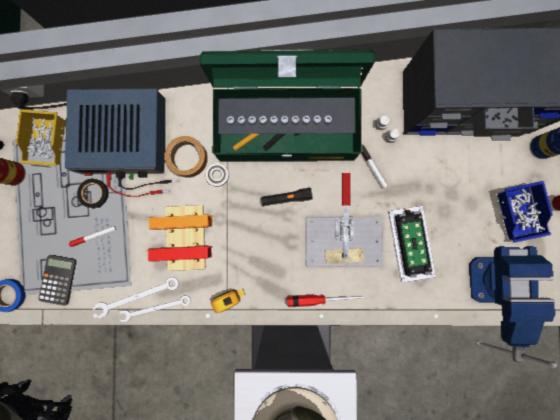

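The top view shows the rack with the red lens near (180,253) and the amber one near (180,222). The lamp is at (412,243), the torch at (287,196) and the bearing at (217,175). The clamp fixture is at (345,240).

```bash
python3 - <<'E'
from h import *
crop('t0.png',140,190,230,280,8,'t0rack.png')
crop('t0.png',375,195,450,290,6,'t0lamp.png')
crop('s0.png',180,160,260,230,8,'s0rack.png')
crop('s0.png',270,255,350,315,8,'s0lamp.png')
d=load('t0.png')
for n,u,v,z in [('red',180,253,.074),('amber',180,222,.074),('lamp',412,243,.02),('torch',287,196,.015),('clampL',306,240,0),('bearing',217,175,.01)]: print(n,ray(d,u,v,z).round(3))
print(proj(d,[0.47,0.07,0]))
R,_=cv2.Rodrigues(np.array(d['rvec'],float)); print('cam',-R.T@np.array(d['tvec']).ravel())
E
```

```text
red [0.464 0.288 0.074]
amber [0.542 0.289 0.074]
lamp [ 0.487 -0.305  0.02 ]
torch [0.612 0.019 0.015]
clampL [ 0.495 -0.031  0.   ]
bearing [0.669 0.206 0.01 ]
[[268.13393205 249.52687669]]
cam [0.51132754 0.02681969 1.17223782]
```

View pics/t0rack.png

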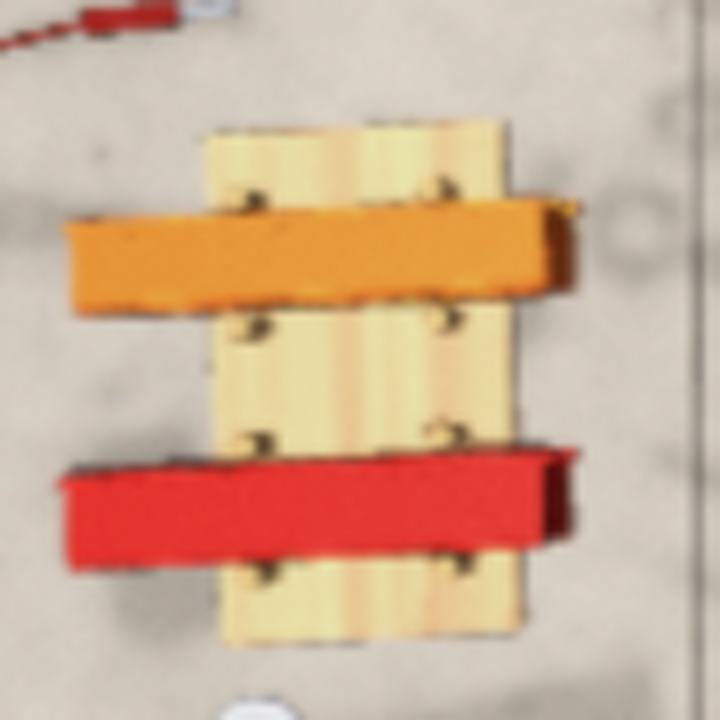

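View pics/t0lamp.png

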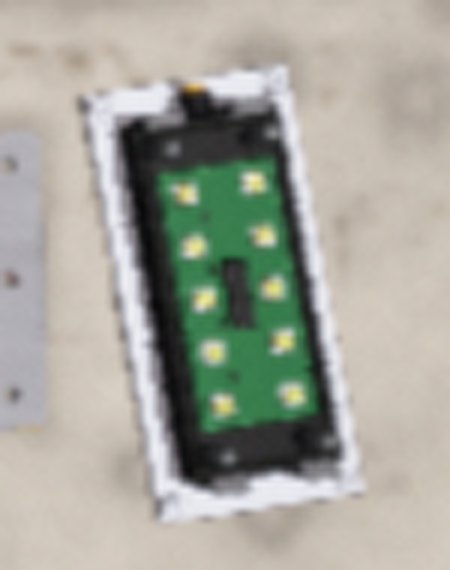

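View pics/s0rack.png

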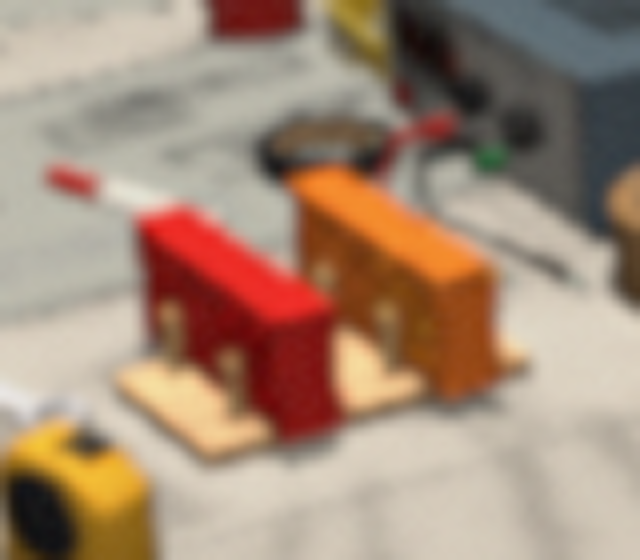

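View pics/s0lamp.png

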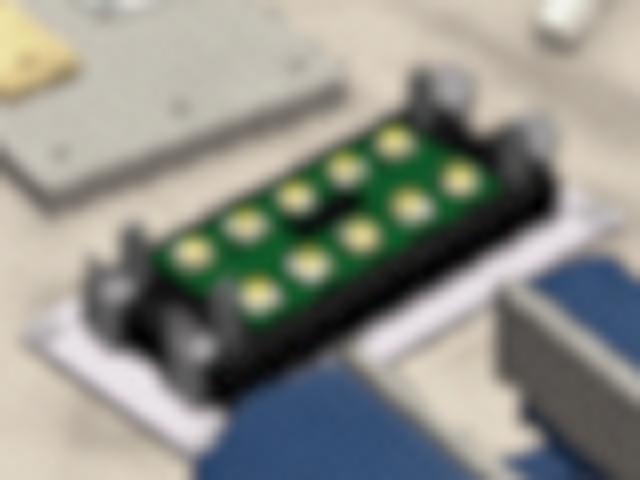

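```bash
python3 - <<'E'
from h import *
d=load('t0.png')
P=lambda u,v,k,x0,y0,z: ray(d,(u+.5)/k+x0-.5,(v+.5)/k+y0-.5,z)
L=[P(u,v,6,375,195,.006) for u,v in [(80,97),(285,68),(362,490),(160,517)]]
L=np.array(L);print(L.round(4));c=L.mean(0);a=(L[0]+L[1]-L[2]-L[3])/2;print('lamp',c,np.linalg.norm(a),np.degrees(np.arctan2(a[1],a[0])))
b=(L[0]+L[3]-L[1]-L[2])/2;print(np.linalg.norm(b),np.degrees(np.arctan2(b[1],b[0])))
# LEDs check: 
Q=[P(u,v,6,375,195,.026) for u,v in [(184,192),(254,182),(292,393),(223,405)]]
Q=np.array(Q);a=(Q[0]+Q[1]-Q[2]-Q[3])/2;print('led',Q.mean(0),np.degrees(np.arctan2(a[1],a[0])))
T=np.array([P(u,v,8,140,190,.074) for u,v in [(68,476),(545,455),(545,545),(70,570)]]);print(T.round(4))
a=(T[0]+T[3]-T[1]-T[2])/2;print('red',T.mean(0),np.linalg.norm(a),np.degrees(np.arctan2(a[1],a[0])), np.linalg.norm(T[0]-T[3]),np.linalg.norm(T[1]-T[2]))
B=np.array([P(u,v,8,140,190,.012) for u,v in [(207,133),(503,120),(522,630),(223,642)]])
a=(B[0]+B[1]-B[2]-B[3])/2;print('rack',B.mean(0),np.linalg.norm(a),np.degrees(np.arctan2(a[1],a[0])))
# scene cam check of red top
s=load('s0.png')
S=np.array([ray(s,(u+.5)/8+180-.5,(v+.5)/8+160-.5,.074) for u,v in [(190,208),(330,300),(265,322),(140,220)]]);print(S.round(4),S.mean(0))
print(env.observe()['time_s'])
E
```

```text
[[ 0.5719 -0.248   0.006 ]
 [ 0.5844 -0.3382  0.006 ]
 [ 0.3999 -0.3669  0.006 ]
 [ 0.3882 -0.279   0.006 ]]
lamp [ 0.48613325 -0.30800847  0.006     ] 0.18652571530872153 9.205002725818678
0.08987943687912224 97.71890682890692
led [ 0.48616024 -0.30942076  0.026     ] 8.90927637175343
[[0.4743 0.3687 0.074 ]
 [0.4806 0.2186 0.074 ]
 [0.4526 0.2184 0.074 ]
 [0.445  0.3675 0.074 ]]
red [0.46309308 0.29330967 0.074     ] 0.14974874216320203 92.65531519030021 0.029306889460950322 0.02798405715612481
rack [0.50368389 0.2899859  0.012     ] 0.16853178011111775 2.6672377501348055
[[0.4695 0.3623 0.074 ]
 [0.4787 0.2253 0.074 ]
 [0.4449 0.22   0.074 ]
 [0.444  0.362  0.074 ]] [0.45926835 0.29239442 0.074     ]
0.1
```

```bash
python3 -m inch '[[[0.4,27.9,-22.5,-8,0,0,-67.8],[0.4,27.9,-22.5,-8,0,0,-67.8],[0.4,27.9,-22.5,-8,0,0,-67.8],[0.4,27.9,-22.5,-8,0,0,-67.8],[0.4,27.9,-22.5,-8,0,0,-67.8],[0.4,27.9,-22.5,-8,0,0,-67.8],[0.4,27.9,-22.5,-8,0,0,-67.8],[0.4,27.9,-22.5,-8,0,0,-67.8],[0.4,27.9,-22.5,-8,0,0,-67.8],[0.4,27.9,-22.5,-8,0,0,-67.8]]]' 40
python3 - <<'E'
from h import *
snap('scene','s1.png');snap('top','t1.png')
crop('s1.png',150,120,290,225,5,'s1c.png')
o=env.observe()
for k in ['time_s','position','tool_rot','grip_width','ft_force']: print(k,np.round(o[k],4).tolist())
E
```

```text
time_s: 1.35
position: [0.4624, 0.2938, 0.1515]
tool_rot: [[0.999, 0.0, -0.048], [0.048, 0.0, 0.999], [0.0, -1.0, 0.0]]
ft_force: [0.2, 0.1, -0.6]
grip_width: 0.0599
time_s 1.45
position [0.4625, 0.2937, 0.1515]
tool_rot [[0.9989, 0.0002, -0.0479], [0.0479, 0.0001, 0.9989], [0.0002, -1.0, 0.0]]
grip_width 0.059
ft_force [0.8175, -0.0299, 0.2866]
```

View pics/s1c.png

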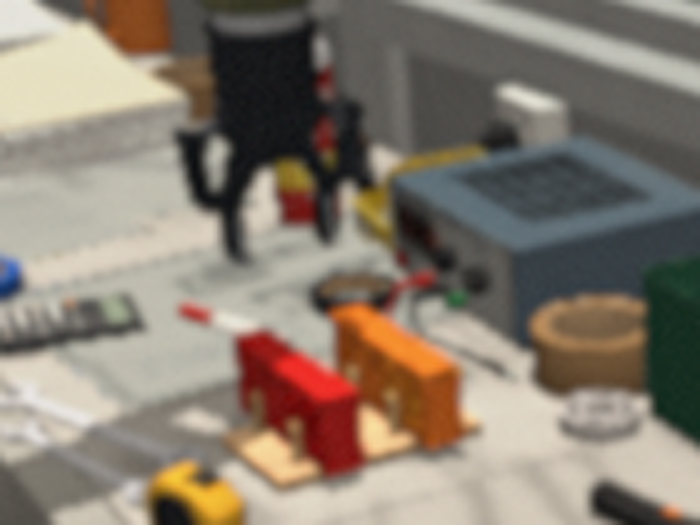

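```bash
python3 -m inch '[[[0.4,0,0,-5,0,0,0],[0.4,0,0,-8,0,0,0],[0.4,0,0,-10,0,0,0],[0.4,0,0,-11.1,0,0,0],[0.4,0,0,-11.1,0,0,0],[-0.3,0,0,-11.1,0,0,0],[-0.6,0,0,-11.1,0,0,0],[-0.6,0,0,-11.1,0,0,0],[-0.6,0,0,-11.1,0,0,0],[-0.6,0,0,-11.1,0,0,0]]]' 30
python3 - <<'E'
from h import *
snap('scene','s2.png');snap('top','t2.png')
crop('s2.png',150,120,290,225,5,'s2c.png')
o=env.observe()
for k in ['time_s','position','grip_width','ft_force','wrist_torque']: print(k,np.round(o[k],4).tolist())
E
```

```text
time_s: 2.7
position: [0.4629, 0.2935, 0.0412]
tool_rot: [[0.999, 0.001, -0.047], [0.047, 0.0, 0.999], [0.001, -1.0, 0.0]]
ft_force: [-2.8, -0.1, 6.8]
grip_width: 0.0295
time_s 2.8
position [0.4629, 0.2935, 0.0412]
grip_width 0.0292
ft_force [-2.1337, -0.0909, 6.3132]
wrist_torque [-0.0521, 0.5152, 0.0403]
```

View pics/s2c.png

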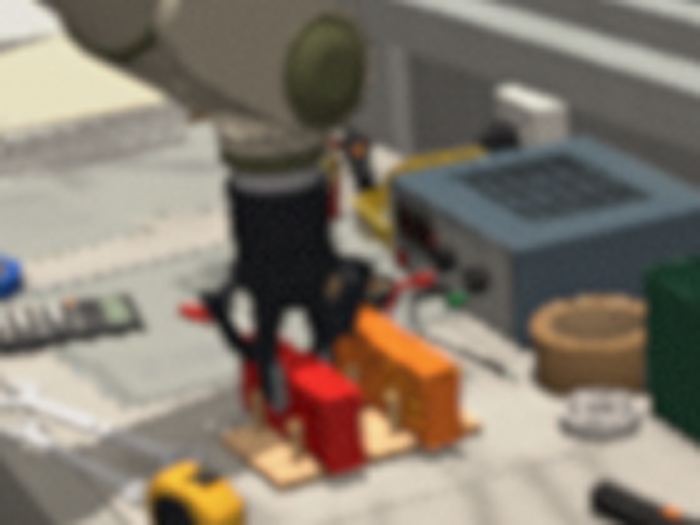

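```bash
python3 -m inch '[[[-0.6,0,0,0,0,0,0],[-0.6,0,0,0.7,0,0,0],[-0.6,0,0,1.6,0,0,0],[-0.6,0,0,3,0,0,0],[-0.6,0,0,5,0,0,0],[-0.6,0,0,7.5,0,0,0],[-0.6,0,0,9,0,0,0],[-0.6,0,0,9,0,0,0],[-0.6,0,0,9,0,0,0]]]' 45
python3 - <<'E'
from h import *
snap('scene','s3.png');snap('top','t3.png')
crop('s3.png',150,120,290,225,5,'s3c.png')
o=env.observe()
for k in ['time_s','position','grip_width','ft_force','wrist_torque']: print(k,np.round(o[k],4).tolist())
E
```

```text
time_s: 3.92
position: [0.4625, 0.2932, 0.1296]
tool_rot: [[0.999, -0.001, -0.047], [0.047, -0.0, 0.999], [-0.001, -1.0, -0.0]]
ft_force: [-0.6, 0.3, -1.4]
grip_width: 0.0293
time_s 4.025
position [0.4625, 0.2932, 0.1294]
grip_width 0.0289
ft_force [-0.1896, -0.0426, -1.0708]
wrist_torque [0.0688, 0.0512, 0.0348]
```

View pics/s3c.png

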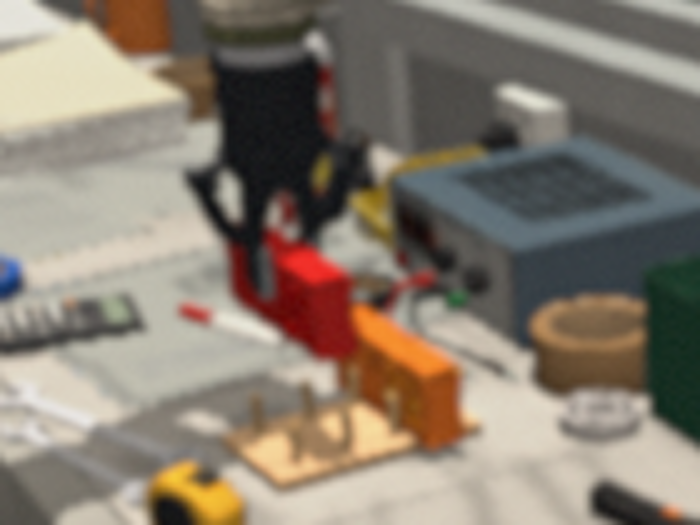

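View pics/t3.png

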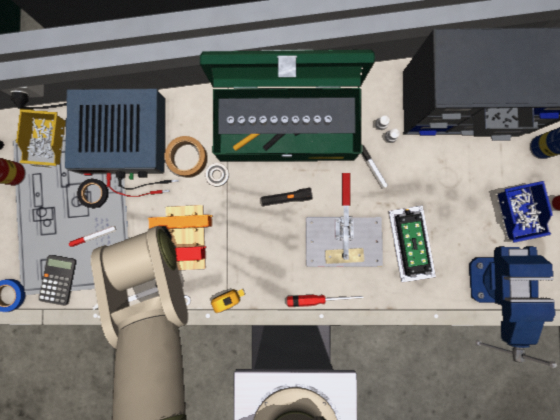

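```bash
python3 -m inch '[[[-0.6,-1,-5,0,0,0,-0.7],[-0.6,-2,-10,0,0,0,-1.4],[-0.6,-3,-15,0,0,0,-2.1],[-0.6,-4,-20,0,0,0,-2.7],[-0.6,-4.2,-22.3,0,0,0,-2.7],[-0.6,-4.2,-22.3,-2,0,0,-2.7],[-0.6,-4.2,-22.3,-4,0,0,-2.7],[-0.6,-4.2,-22.3,-6,0,0,-2.7],[-0.6,-4.2,-22.3,-8,0,0,-2.7],[-0.6,-4.2,-22.3,-9,0,0,-2.7],[-0.6,-4.2,-22.3,-9.5,0,0,-2.7],[-0.6,-4.2,-22.3,-9.8,0,0,-2.7],[-0.6,-4.2,-22.3,-10,0,0,-2.7],[-0.6,-4.2,-22.3,-10,0,0,-2.7]]]' 45
python3 - <<'E'
from h import *
snap('scene','s4.png');snap('top','t4.png')
crop('s4.png',180,150,340,270,5,'s4c.png')
o=env.observe()
for k in ['time_s','position','grip_width','ft_force','wrist_torque']: print(k,np.round(o[k],4).tolist())
E
```

```text
time_s: 5.78
position: [0.4209, 0.0704, 0.0305]
tool_rot: [[1.0, 0.0, 0.0], [-0.0, -0.0, 1.0], [0.0, -1.0, -0.0]]
ft_force: [1.2, 0.3, -1.6]
grip_width: 0.0292
time_s 5.875
position [0.4209, 0.0704, 0.0305]
grip_width 0.029
ft_force [-0.1235, 0.0892, -0.5898]
wrist_torque [-0.0155, 0.0431, 0.0037]
```

View pics/s4c.png

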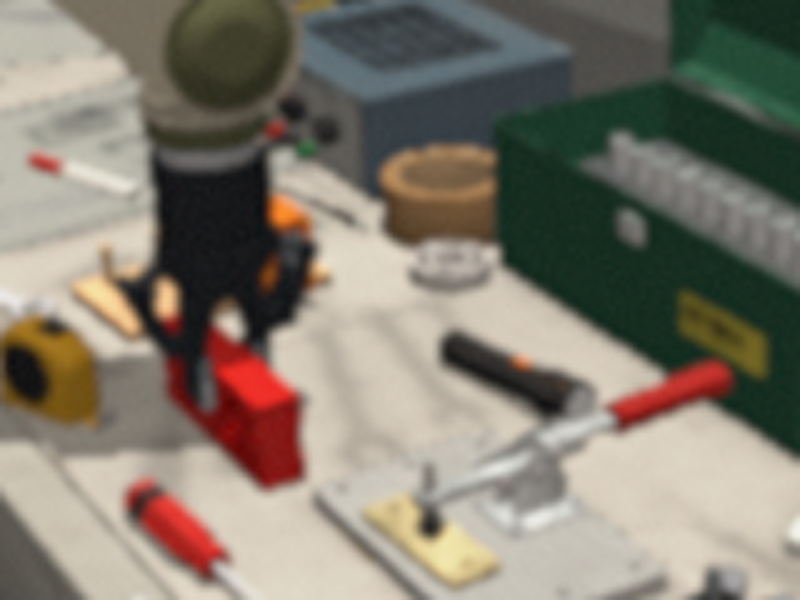

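View pics/t4.png

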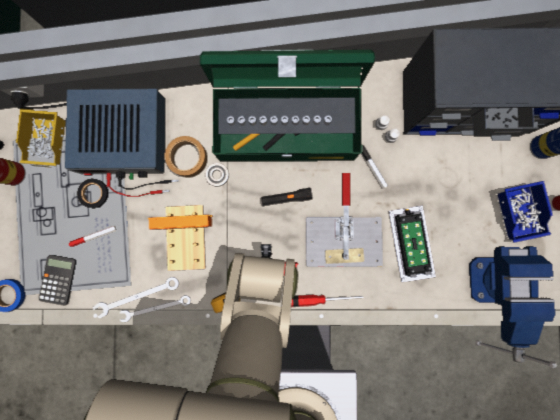

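```bash
python3 -m inch '[[[-0.6,0,0,-0.1,0,0,0],[-0.6,0,0,-0.2,0,0,0],[-0.3,0,0,-0.2,0,0,0],[0,0,0,-0.2,0,0,0],[0.2,0,0,-0.2,0,0,0],[0.2,0,0,-0.2,0,0,0],[0.2,0,0,1,0,0,0],[0.2,0,0,4,0,0,0],[0.2,0,0,8,0,0,0],[-1,0,0,10,0,0,0],[-1,-5,0,10,0,0,0],[-1,-5,0,10,0,0,0],[-1,-5,0,10,0,0,0]]]' 45
python3 - <<'E'
from h import *
snap('scene','s5.png');snap('top','t5.png')
crop('s5.png',180,150,340,270,5,'s5c.png')
o=env.observe()
for k in ['time_s','position','grip_width','ft_force','wrist_torque']: print(k,np.round(o[k],4).tolist())
E
```

```text
time_s: 7.5
position: [0.3714, 0.0703, 0.131]
tool_rot: [[1.0, 0.002, 0.001], [-0.001, -0.0, 1.0], [0.002, -1.0, -0.0]]
ft_force: [-0.2, 0.3, -0.1]
grip_width: -0.0002
time_s 7.6
position [0.3717, 0.0702, 0.1306]
grip_width -0.0001
ft_force [0.4782, -0.425, -0.2655]
wrist_torque [-0.0346, 0.0524, -0.0292]
```

View pics/s5c.png

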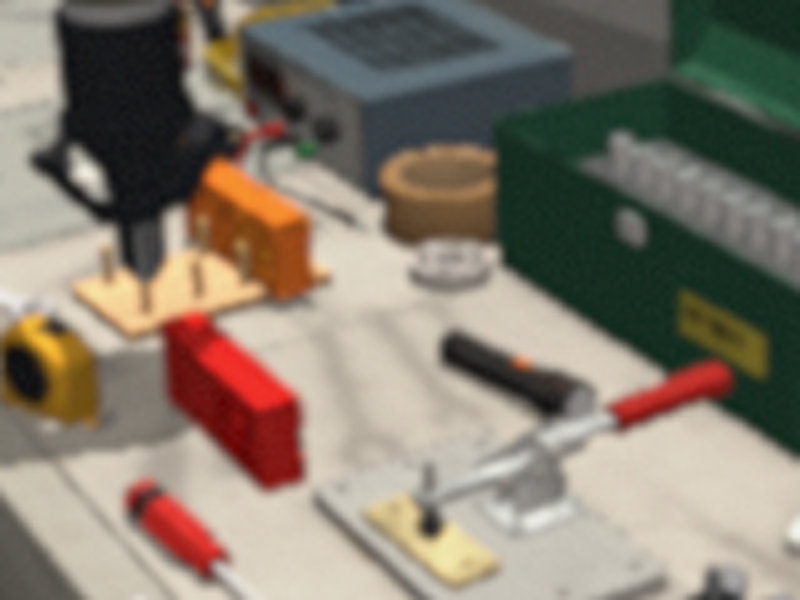

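```bash
python3 -m inch '[[[-1,0,0,-4,0,0,0],[-1,0,0,-7,0,0,0],[-1,0,0,-7.7,0,0,0],[-1,0.8,0,-7.7,0,0,0],[-1,1.3,0,-7.7,0,0,0],[-1,1.8,0,-7.7,0,0,0],[-1,2.2,0,-7.7,0,0,0],[-1,2.6,0,-7.7,0,0,0],[-1,3,0,-7.7,0,0,0],[-1,3,0,-7.7,0,0,0]]]' 45
python3 - <<'E'
from h import *
snap('scene','s6.png');snap('top','t6.png')
crop('s6.png',180,150,340,270,5,'s6c.png')
o=env.observe()
for k in ['time_s','position','grip_width','ft_force','wrist_torque']: print(k,np.round(o[k],4).tolist())
E
```

```text
time_s: 8.85
position: [0.4011, 0.0704, 0.0533]
tool_rot: [[1.0, 0.0, 0.0], [-0.0, 0.0, 1.0], [0.0, -1.0, 0.0]]
ft_force: [-0.5, 0.2, 0.6]
grip_width: -0.0
time_s 8.95
position [0.4007, 0.0704, 0.0532]
grip_width 0.0002
ft_force [-0.1442, -0.2747, 0.09]
wrist_torque [0.0402, 0.0514, -0.024]
```

View pics/s6c.png

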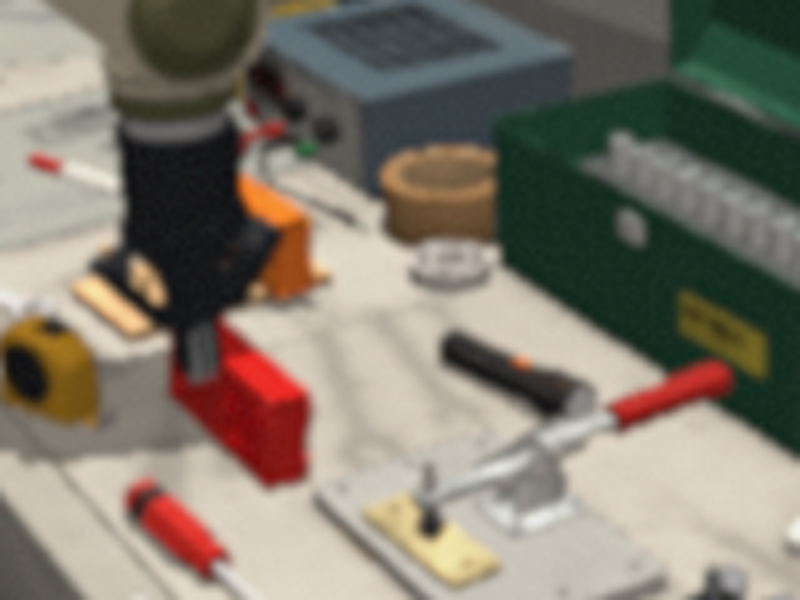

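```bash
python3 -m inch '[[[-1,0.5,0,0,0,0,0],[-1,1,0,0,0,0,0],[-1,1.5,0,0,0,0,0],[-1,2,0,0,0,0,0],[-1,2,0,0,0,0,0]]]' 45
python3 - <<'E'
from h import *
snap('scene','s7.png')
crop('s7.png',180,150,340,270,5,'s7c.png')
o=env.observe()
for k in ['time_s','position','ft_force']: print(k,np.round(o[k],4).tolist())
E
```

```text
time_s: 9.57
position: [0.4212, 0.0703, 0.0533]
tool_rot: [[1.0, 0.0, 0.0], [-0.0, -0.0, 1.0], [0.0, -1.0, -0.0]]
ft_force: [-0.4, 0.3, -0.1]
grip_width: -0.0003
time_s 9.625
position [0.4209, 0.0704, 0.0532]
ft_force [0.0297, -0.1615, -0.5942]
```

View pics/s7c.png

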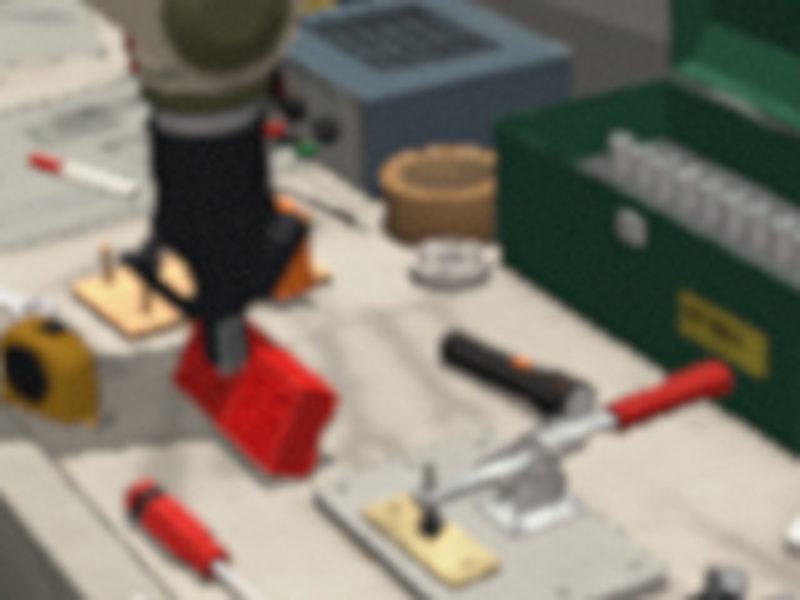

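Tilting as planned, now at about 30 degrees. I'll push on until it topples, then raise the tool and move it aside.

```bash
python3 -m inch '[[[-1,0.5,0,0,0,0,0],[-1,1,0,0,0,0,0],[-1,1.4,0,0,0,0,0],[-1,1.4,0,0,0,0,0],[-1,1.4,0,0,0,0,0],[-1,0,0,5,0,0,0],[0.5,-7,6,10,0,0,0],[1,-12,12,15,0,0,0],[1,-12,12,15,0,0,0],[1,-12,12,15,0,0,0]]]' 45
python3 - <<'E'
from h import *
snap('scene','s8.png');snap('top','t8.png')
crop('s8.png',180,150,340,270,5,'s8c.png')
o=env.observe()
for k in ['time_s','position','ft_force']: print(k,np.round(o[k],4).tolist())
E
```

```text
time_s: 10.88
position: [0.2993, 0.1919, 0.205]
tool_rot: [[1.0, 0.004, -0.003], [0.003, 0.001, 1.0], [0.004, -1.0, 0.001]]
ft_force: [0.1, 0.2, -0.7]
grip_width: 0.0721
time_s 10.975
position [0.3005, 0.1907, 0.2036]
ft_force [0.1716, 0.248, -0.0823]
```

View pics/s8c.png

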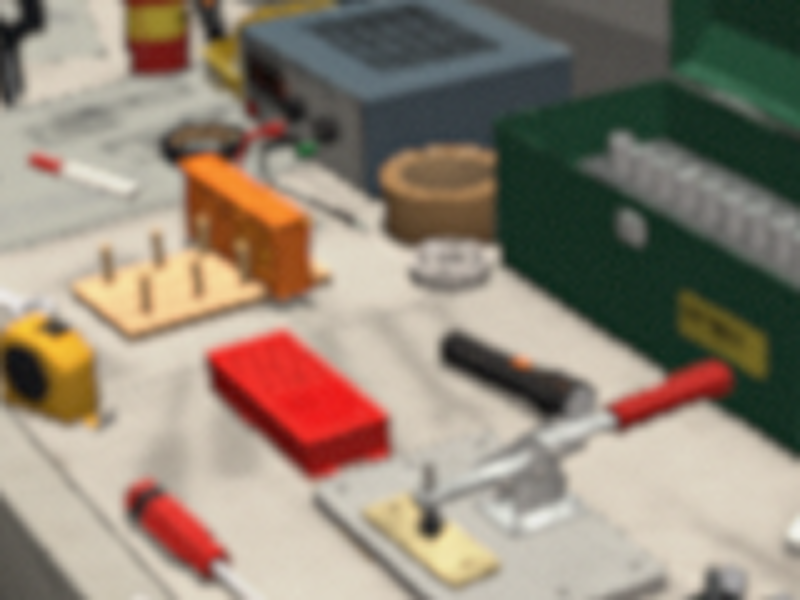

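View pics/t8.png

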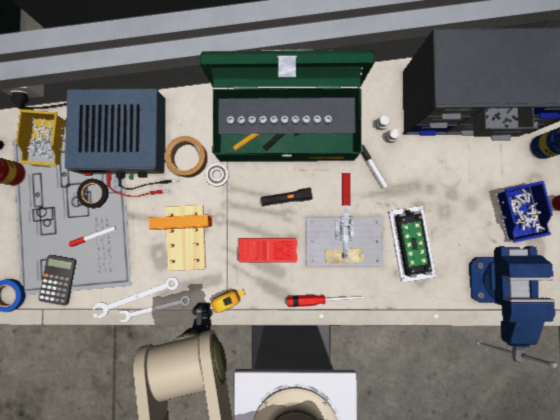

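The lens lies flat, face up, centred around (268,250) in the top view. Next I measure it.

```bash
python3 - <<'E'
from h import *
crop('t8.png',228,225,308,275,9,'t8c.png')
E
```

```text
(no output)
```

View pics/t8c.png

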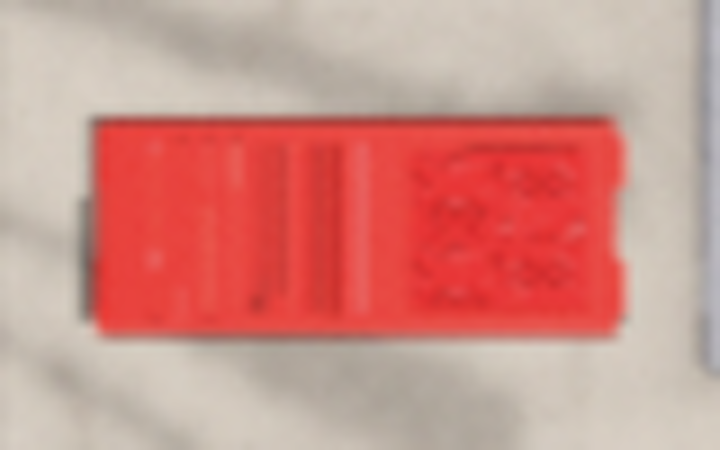

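```bash
python3 - <<'E'
from h import *
d=load('t8.png')
im=d['frame'].astype(int); m=((im[...,0]>150)&(im[...,1]<110)&(im[...,2]<110)).astype(np.uint8); m[:225]=0;m[275:]=0;m[:,:228]=0;m[:,305:]=0
c=max(cv2.findContours(m,0,1)[0],key=cv2.contourArea); r=cv2.minAreaRect(c); print(r); b=cv2.boxPoints(r)
T=np.array([ray(d,u,v,.03) for u,v in b]); print(T.round(4),T.mean(0))
P=lambda u,v,z: ray(d,(u+.5)/9+228-.5,(v+.5)/9+225-.5,z)
T=np.array([P(u,v,.03) for u,v in [(94,120),(613,118),(613,335),(97,335)]]);a=(T[0]+T[3]-T[1]-T[2])/2
print('red',T.mean(0),np.linalg.norm(a),np.degrees(np.arctan2(a[1],a[0])),T[0]-T[3],T[1]-T[2])
print(env.observe()['q'],env.observe()['position'],env.observe()['tool_rot'])
E
```

```text
((267.0, 250.0), (24.0, 58.0), 90.0)
[[ 0.501   0.1473  0.03  ]
 [ 0.5007 -0.0035  0.03  ]
 [ 0.4388 -0.0032  0.03  ]
 [ 0.439   0.1471  0.03  ]] [0.46990006 0.07194321 0.03      ]
red [0.47047402 0.0721569  0.03      ] 0.14927005552468073 90.01628571192127 [0.0617569  0.00108348 0.        ] [ 0.06216164 -0.00035123  0.        ]
[ 1.31326947e+01  3.51510486e+00  1.04237032e+02 -6.13060700e-03
  7.21710041e+01  1.30521906e+01] [0.30049009 0.19073565 0.20363532] [[ 9.99998082e-01  1.32951272e-03 -1.43788878e-03]
 [ 1.43761668e-03  2.05591004e-04  9.99998945e-01]
 [ 1.32980694e-03 -9.99999095e-01  2.03679280e-04]]
```

```bash
python3 -m inch '[[[1,5,-4,-2,0,0,0],[1,10,-8,-4,0,0,0],[1,14,-10,-8,0,0,0],[1,16.9,-11.8,-11,0,0,0],[1,16.9,-11.8,-14,0,0,0],[1,16.9,-11.8,-17,0,0,0],[1,16.9,-11.8,-19,0,0,0],[1,16.9,-11.8,-20.3,0,0,0],[1,16.9,-11.8,-20.3,0,0,0],[1,16.9,-11.8,-20.3,0,0,0]]]' 40
python3 - <<'E'
from h import *
snap('scene','s9.png')
crop('s9.png',180,150,340,270,5,'s9c.png')
o=env.observe()
for k in ['time_s','position','ft_force','tool_rot','grip_width']: print(k,np.round(o[k],4).tolist())
E
```

```text
time_s: 12.22
position: [0.4702, 0.0721, 0.0007]
tool_rot: [[1.0, 0.001, 0.001], [-0.001, -0.0, 1.0], [0.001, -1.0, -0.0]]
ft_force: [-0.6, -0.3, -1.0]
grip_width: 0.0854
time_s 12.275
position [0.4702, 0.0722, 0.0009]
ft_force [0.2237, -0.6836, -1.1791]
tool_rot [[1.0, 0.0012, 0.0006], [-0.0006, -0.0001, 1.0], [0.0012, -1.0, -0.0001]]
grip_width 0.0857
```

View pics/s9c.png

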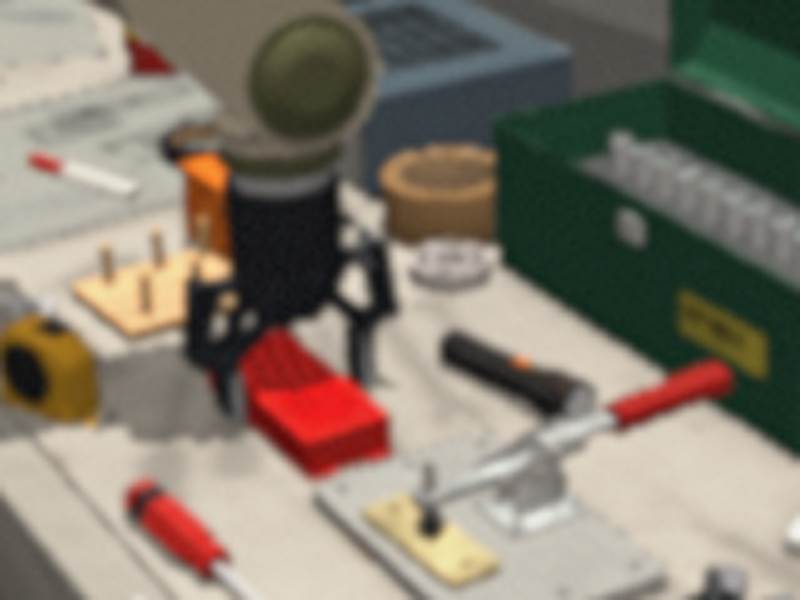

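```bash
python3 -m inch '[[[0.6,0,0,0,0,0,0],[0.3,0,0,0,0,0,0],[0.2,0,0,0,0,0,0],[0.2,0,0,0,0,0,0],[0.2,0,0,0,0,0,0]]]' 30
python3 -m inch '[[[0.2,0,0,0,0,0,0],[0.2,0,0,0.6,0,0,0],[0.2,0,0,2,0,0,0],[0.2,0,0,4,0,0,0],[0.2,0,0,7,0,0,0],[0.2,0,0,11,0,0,0],[0.2,0,0,14,0,0,0],[0.2,0,0,14,0,0,0],[0.2,0,0,14,0,0,0]]]' 40
python3 - <<'E'
from h import *
snap('scene','s10.png');snap('top','t10.png')
crop('s10.png',180,130,340,250,5,'s10c.png')
o=env.observe()
for k in ['time_s','position','ft_force','wrist_torque','tool_rot','grip_width','q']: print(k,np.round(o[k],4).tolist())
E
```

```text
time_s: 12.9
position: [0.47, 0.0724, 0.0009]
tool_rot: [[1.0, 0.001, 0.0], [-0.0, -0.0, 1.0], [0.001, -1.0, -0.0]]
ft_force: [-2.4, -0.5, 6.0]
grip_width: 0.0612
time_s: 14.02
position: [0.4693, 0.0724, 0.1399]
tool_rot: [[1.0, -0.001, 0.0], [-0.0, 0.0, 1.0], [-0.001, -1.0, 0.0]]
ft_force: [-0.6, 0.1, -1.6]
grip_width: 0.0615
time_s 14.125
position [0.4692, 0.0724, 0.1394]
ft_force [-0.2331, 0.0718, -1.1264]
wrist_torque [0.0325, 0.0013, -0.0003]
tool_rot [[1.0, -0.0023, 0.0004], [-0.0004, 0.0002, 1.0], [-0.0023, -1.0, 0.0002]]
grip_width 0.0613
q [-5.5562, 19.9371, 94.3422, -0.0015, 65.8508, -5.5314]
```

View pics/s10c.png

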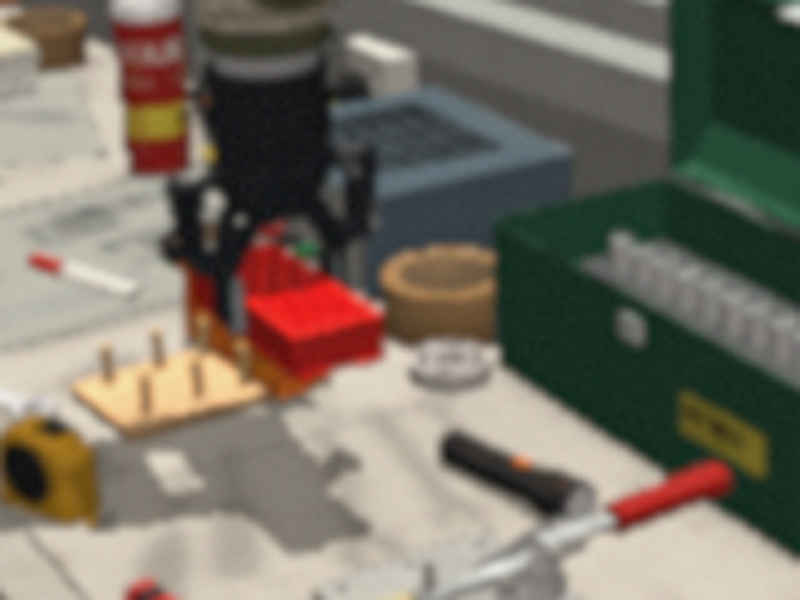

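```bash
python3 - <<'E'
from h import *
from scipy.optimize import least_squares
d=load('t10.png'); s=load('s10.png')
for n,dd,(x0,y0,x1,y1) in [('t',load('t0.png'),(375,195,450,290)),('s',load('s0.png'),(265,250,355,320))]:
    pass
d=load('t0.png'); im=d['frame'].astype(float)
# subpixel edges of plate vs bench: green board segmentation centroid & moments
g=(im[...,1]-np.maximum(im[...,0],im[...,2]))
m=((g>25)).astype(np.uint8); m[:195]=0;m[290:]=0;m[:,:375]=0;m[:,450:]=0
m=cv2.morphologyEx(m,cv2.MORPH_CLOSE,np.ones((5,5)))
c=max(cv2.findContours(m,0,1)[0],key=cv2.contourArea); r=cv2.minAreaRect(c);print('green',r)
T=np.array([ray(d,u,v,.026) for u,v in cv2.boxPoints(r)]);print(T.mean(0)); 
for i in range(2): e=T[i+1]-T[i];print(np.linalg.norm(e),np.degrees(np.arctan2(e[1],e[0])))
# white plate
mn=im.min(2); 
w=((mn>205)).astype(np.uint8); w[:195]=0;w[290:]=0;w[:,:383]=0;w[:,445:]=0
c=np.vstack([k for k in cv2.findContours(w,0,1)[0] if cv2.contourArea(k)>6 or len(k)>8]); r=cv2.minAreaRect(c);print('plate',r)
T=np.array([ray(d,u,v,.006) for u,v in cv2.boxPoints(r)]);print(T.mean(0))
for i in range(2): e=T[i+1]-T[i];print(np.linalg.norm(e),np.degrees(np.arctan2(e[1],e[0])))
# overlay model
def model(x,y,a):
    a=np.radians(a);R=np.array([[np.cos(a),-np.sin(a)],[np.sin(a),np.cos(a)]])
    def B(lx,ly,z): return [np.r_[R@np.array([i*lx,j*ly])+[x,y],z] for i,j in [(1,1),(1,-1),(-1,-1),(-1,1)]]
    return [B(.095,.045,.006),B(.079,.034,.024),B(.066,.0215,.046),B(.078,.019,.04)]
for n,f,(x0,y0,x1,y1),k in [('t','t0.png',(375,195,450,290),6),('s','s0.png',(265,250,355,320),8)]:
    dd=load(f);I=cv2.resize(cv2.imread('pics/'+f)[y0:y1,x0:x1],None,fx=k,fy=k,interpolation=cv2.INTER_CUBIC)
    for i,P in enumerate(model(.486,-.3087,8.9)):
        p=((proj(dd,P)-[x0,y0]+.5)*k-.5)
        if i<2: cv2.polylines(I,[p.round().astype(int).reshape(-1,1,2)],True,[(0,0,255),(255,128,0)][i],1)
        else:
            for q in p: cv2.circle(I,tuple(q.round().astype(int).tolist()),4,[(255,0,255),(0,255,255)][i-2],1)
    cv2.imwrite(f'pics/ov_{n}.png',I)
E
```

```text
green ((414.05999755859375, 243.5800018310547), (43.73749542236328, 19.766845703125), 79.69515228271484)
[ 0.48580433 -0.308802    0.026     ]
0.05121944425081964 -79.84564393113992
0.11230439040091943 -171.16952041044706
plate ((412.2143249511719, 243.55126953125), (72.48274230957031, 33.793312072753906), 79.82449340820312)
[ 0.4857939  -0.30976705  0.006     ]
0.08930867905479706 -79.99049123679595
0.18938107445266256 -171.34825524268183
```

View pics/ov_t.png

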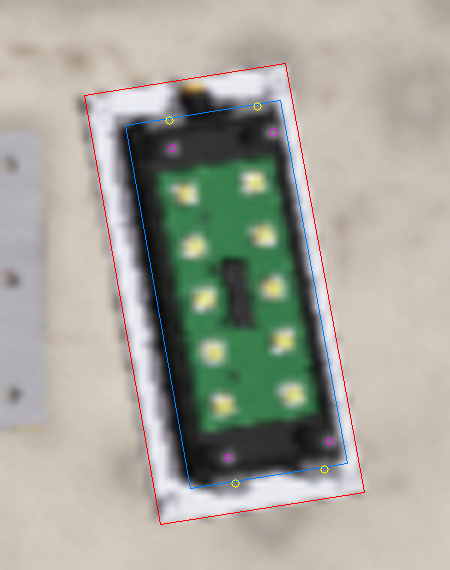

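View pics/ov_s.png

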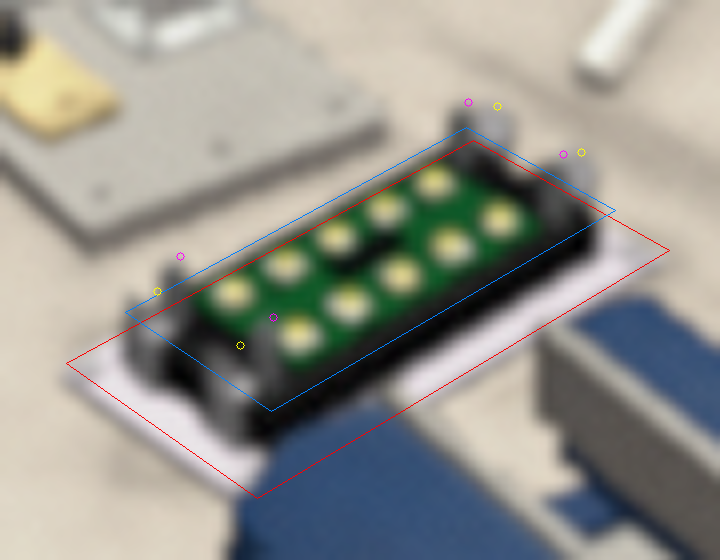

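```bash
python3 -m inch '[[[0.2,0,0,3,0,0,0],[0.2,0,-3,6,0,0,-8],[0.2,0.3,-8,6,0,0,-18],[0.2,0.6,-13,6,0,0,-28],[0.2,0.9,-18,6,0,0,-38],[0.2,1.2,-23,6,0,0,-48],[0.2,1.5,-28,6,0,0,-58],[0.2,1.6,-33,6,0,0,-68],[0.2,1.6,-36,6,0,0,-76],[0.2,1.65,-38.1,6,0,0,-81.2],[0.2,1.65,-38.1,3,0,0,-81.2],[0.2,1.65,-38.1,0,0,0,-81.2],[0.2,1.65,-38.1,-3,0,0,-81.2],[0.2,1.65,-38.1,-6,0,0,-81.2],[0.2,1.65,-38.1,-7,0,0,-81.2],[0.2,1.65,-38.1,-7,0,0,-81.2],[0.2,1.65,-38.1,-7,0,0,-81.2]]]' 40
python3 - <<'E'
from h import *
snap('scene','s11.png');snap('top','t11.png')
crop('s11.png',240,200,380,305,5,'s11c.png')
crop('t11.png',360,180,460,300,5,'t11c.png')
o=env.observe()
for k in ['time_s','position','ft_force','wrist_torque','tool_rot','grip_width','q']: print(k,np.round(o[k],4).tolist())
r=o['tool_rot'];print(np.degrees(np.arctan2(r[1][0],r[0][0])))
E
```

```text
time_s: 16.25
position: [0.4867, -0.309, 0.0713]
tool_rot: [[0.153, 0.001, 0.988], [-0.988, -0.001, 0.153], [0.001, -1.0, 0.001]]
ft_force: [-1.0, -0.2, -0.9]
grip_width: 0.0614
time_s 16.35
position [0.4867, -0.309, 0.0713]
ft_force [1.0083, 0.5795, -2.4933]
wrist_torque [0.011, 0.0221, 0.0373]
tool_rot [[0.1526, 0.0013, 0.9883], [-0.9883, -0.0013, 0.1526], [0.0015, -1.0, 0.0011]]
grip_width 0.0613
q [-44.1697, 33.4888, 83.1167, 0.0019, 63.2886, 37.0546]
-81.22520833125357
```

View pics/s11c.png

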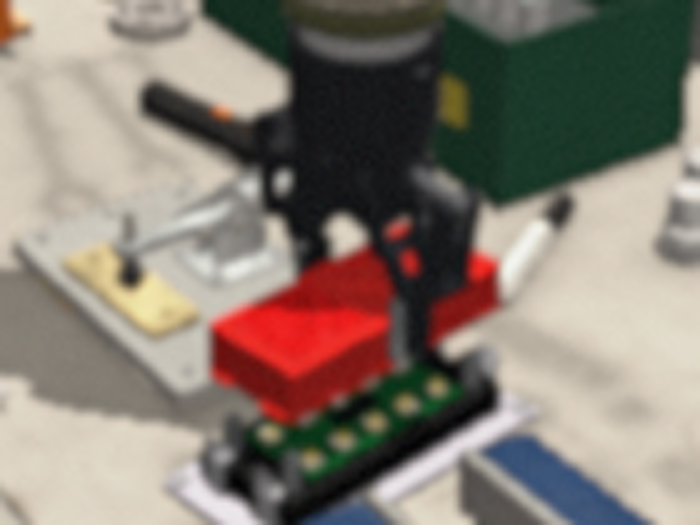

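View pics/t11c.png

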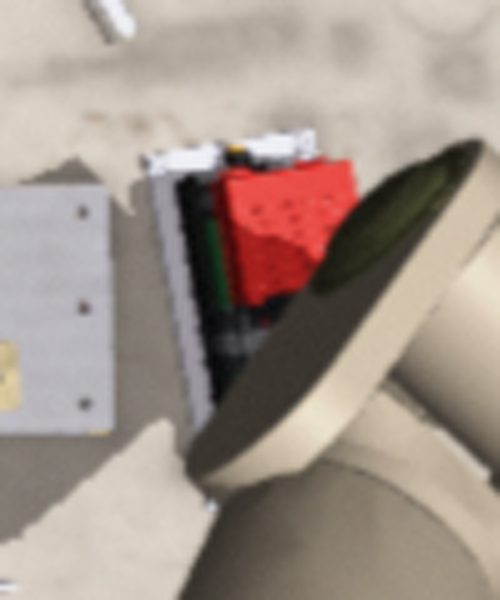

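```bash
python3 - <<'E'
from h import *
d=load('t11.png')
x,y,a=.4867,-.309,np.radians(8.78)
R=np.array([[np.cos(a),-np.sin(a)],[np.sin(a),np.cos(a)]])
for l in [(.075,.031),(.075,-.031),(.0,.031)]:
    p=proj(d,np.r_[R@l+[x,y],.1004])[0]; print(l,((p-[360,180]+.5)*5-.5).round(1))
for u,v in [(220,178),(353,160)]:
    P=ray(d,(u+.5)/5+360-.5,(v+.5)/5+180-.5,.1004); print(P.round(4), R.T@(P[:2]-[x,y]))
crop('t11.png',395,205,440,245,14,'t11d.png')
E
```

```text
(0.075, 0.031) [227.2 177.9]
(0.075, -0.031) [353.5 158.1]
(0.0, 0.031) [254.5 330.9]
[ 0.5561 -0.2634  0.1004] [0.07551184 0.03443257]
[ 0.5646 -0.3279  0.1004] [ 0.07411417 -0.03058292]
```

View pics/t11d.png

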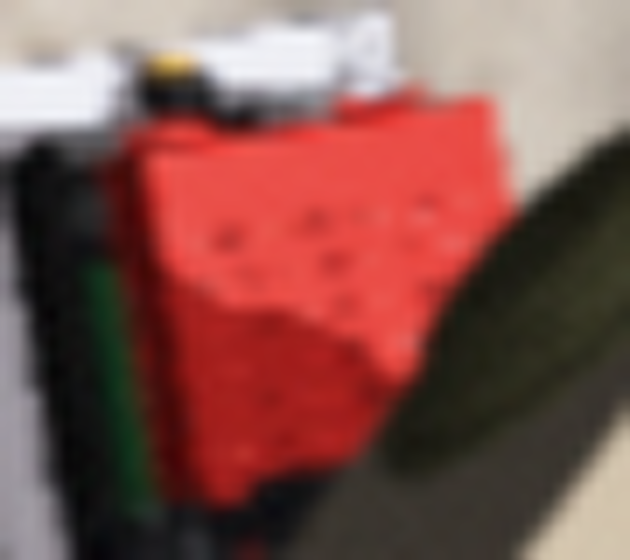

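```bash
python3 -m inch '[[[0.2,-0.03,0,-1,0,0,0],[0.2,-0.03,0,-1.8,0,0,0],[0.2,-0.03,0,-2.2,0,0,0],[0.2,-0.03,0,-2.5,0,0,0],[0.2,-0.03,0,-2.7,0,0,0],[0.2,-0.03,0,-2.85,0,0,0],[0.2,-0.03,0,-2.85,0,0,0]]]' 40
python3 - <<'E'
from h import *
o=env.observe()
for k in ['time_s','position','ft_force','wrist_torque','grip_width']: print(k,np.round(o[k],4).tolist())
E
```

```text
time_s: 17.23
position: [0.486, -0.3087, 0.0418]
tool_rot: [[0.153, 0.0, 0.988], [-0.988, 0.0, 0.153], [-0.0, -1.0, 0.0]]
ft_force: [0.5, -0.2, -1.7]
grip_width: 0.0613
time_s 17.225
position [0.486, -0.3087, 0.0418]
ft_force [0.5368, -0.1526, -1.713]
wrist_torque [-0.0085, -0.0003, -0.0145]
grip_width 0.0613
```

```bash
python3 -m inch '[[[0.2,0,0,-0.15,0,0,0],[0.2,0,0,-0.3,0,0,0],[0.2,0,0,-0.4,0,0,0],[0.2,0,0,-0.5,0,0,0],[0.2,0,0,-0.5,0,0,0]]]' 40
python3 - <<'E'
from h import *
snap('scene','s12.png')
crop('s12.png',240,200,380,305,5,'s12c.png')
o=env.observe()
for k in ['time_s','position','ft_force','wrist_torque','grip_width']: print(k,np.round(o[k],4).tolist())
E
```

```text
time_s: 17.85
position: [0.486, -0.3086, 0.0367]
tool_rot: [[0.153, -0.0, 0.988], [-0.988, 0.0, 0.153], [-0.0, -1.0, -0.0]]
ft_force: [0.3, 0.5, -1.5]
grip_width: 0.0611
time_s 17.9
position [0.486, -0.3086, 0.0368]
ft_force [-0.6115, -0.1717, -1.1329]
wrist_torque [-0.0667, -0.0222, -0.0518]
grip_width 0.0613
```

View pics/s12c.png

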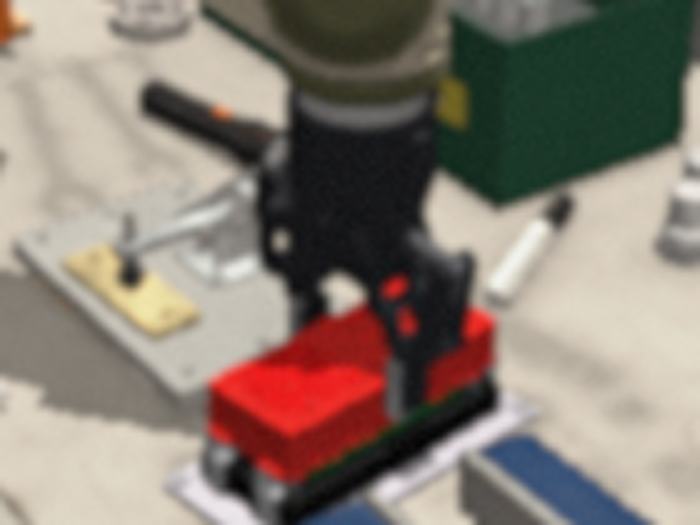

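```bash
python3 -m inch '[[[0.2,0,0,-0.05,0,0,0],[0.2,0,0,-0.1,0,0,0],[0.4,0,0,-0.1,0,0,0],[0.7,0,0,-0.1,0,0,0],[0.7,0,0,-0.1,0,0,0],[0.7,0,0,-0.1,0,0,0],[0.7,0,0,1,0,0,0],[0.7,0,0,4,0,0,0],[0.7,0,0,8,0,0,0],[0,0,0,12,0,0,0],[-1,0,0,12,0,0,0],[-1,0,0,12,0,0,0],[-1,0,0,12,0,0,0]]]' 40
python3 - <<'E'
from h import *
snap('scene','s13.png');snap('top','t13.png')
crop('s13.png',240,200,380,305,5,'s13c.png')
crop('t13.png',360,180,460,300,5,'t13c.png')
o=env.observe()
for k in ['time_s','position','ft_force','wrist_torque','grip_width']: print(k,np.round(o[k],4).tolist())
E
```

```text
time_s: 19.52
position: [0.4857, -0.3083, 0.1558]
tool_rot: [[0.152, -0.002, 0.988], [-0.988, 0.002, 0.153], [-0.002, -1.0, -0.001]]
ft_force: [1.4, -0.8, 0.2]
grip_width: 0.001
time_s 19.625
position [0.4858, -0.3084, 0.156]
ft_force [0.1434, -0.0998, 0.1335]
wrist_torque [-0.0296, 0.0387, 0.0405]
grip_width -0.0
```

View pics/s13c.png

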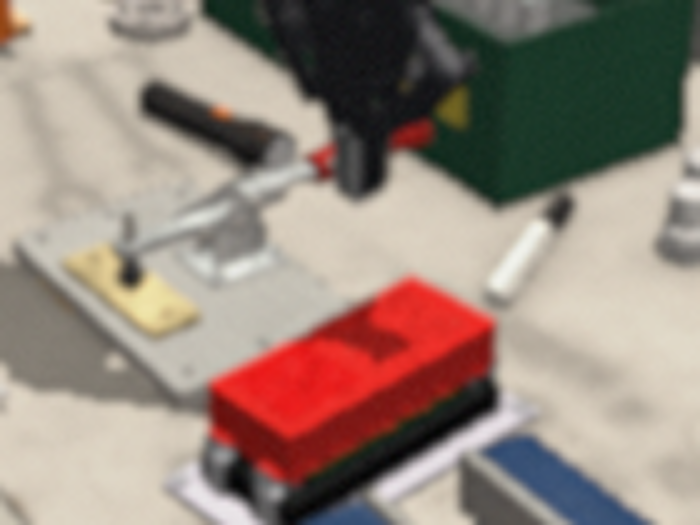

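View pics/t13c.png

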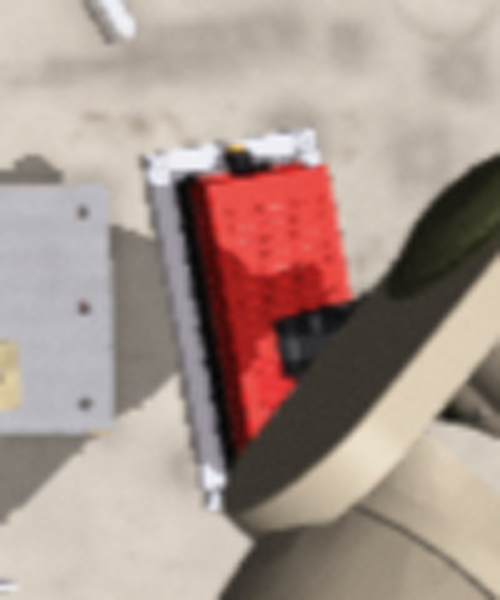

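```bash
python3 -m inch '[[[-1,4,2,-3,0,0,0],[-1,6.2,3.1,-5,0,0,0],[-1,6.2,3.1,-7,0,0,0],[-1,6.2,3.1,-8.3,0,0,0],[-1,6.2,3.1,-8.6,0,0,0],[-1,6.2,3.1,-8.6,0,0,0]]]' 40
python3 - <<'E'
from h import *
snap('scene','s14.png')
crop('s14.png',240,200,380,305,5,'s14c.png')
o=env.observe()
for k in ['time_s','position','ft_force','wrist_torque','grip_width']: print(k,np.round(o[k],4).tolist())
E
```

```text
time_s: 20.38
position: [0.548, -0.278, 0.0712]
tool_rot: [[0.152, 0.0, 0.988], [-0.988, -0.0, 0.152], [0.0, -1.0, 0.0]]
ft_force: [0.5, 0.0, 0.8]
grip_width: -0.0005
time_s 20.425
position [0.5481, -0.278, 0.0715]
ft_force [0.4474, -0.2066, 1.0045]
wrist_torque [-0.0195, -0.0054, -0.0053]
grip_width 0.0002
```

View pics/s14c.png

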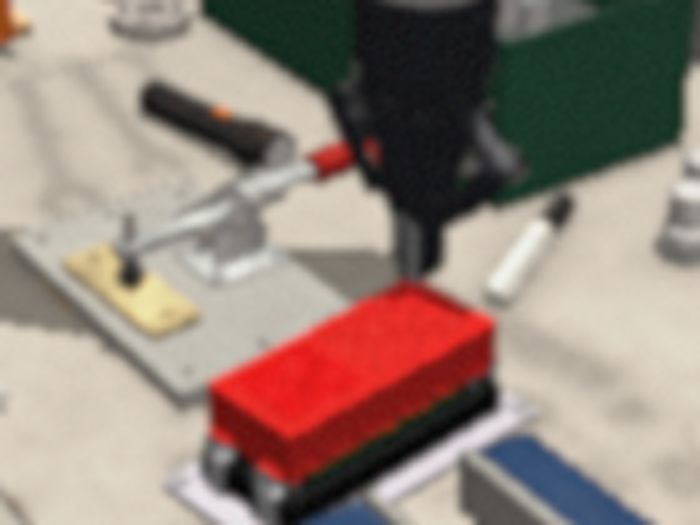

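Now pressing corner 0 in small steps.

```bash
python3 -m inch '[[[-1,0,0,-0.3,0,0,0],[-1,0,0,-0.5,0,0,0],[-1,0,0,-0.6,0,0,0],[-1,0,0,-0.7,0,0,0],[-1,0,0,-0.75,0,0,0]]]'
python3 -m inch '[[[-1,0,0,-0.08,0,0,0],[-1,0,0,-0.15,0,0,0]]]'
```

```text
time_s: 21.05
position: [0.5481, -0.2777, 0.0636]
tool_rot: [[0.153, 0.0, 0.988], [-0.988, -0.0, 0.153], [0.0, -1.0, 0.0]]
ft_force: [-1.0, 1.1, 3.1]
grip_width: -0.0
time_s: 21.3
position: [0.548, -0.2777, 0.062]
tool_rot: [[0.153, 0.0, 0.988], [-0.988, -0.0, 0.153], [0.0, -1.0, 0.0]]
ft_force: [-1.8, 0.6, 6.0]
grip_width: -0.0002
```

```bash
for i in 1; do python3 -m inch '[[[-1,0,0,-0.08,0,0,0],[-1,0,0,-0.15,0,0,0]]]' | grep -E 'pos|ft'; python3 -m inch '[[[-1,0,0,-0.08,0,0,0],[-1,0,0,-0.12,0,0,0]]]'| grep -E 'pos|ft'; done
```

```text
position: [0.548, -0.2778, 0.0608]
ft_force: [-2.3, 1.4, 8.2]
position: [0.5482, -0.2776, 0.0594]
ft_force: [-1.3, 1.6, 6.2]
```

```bash
python3 -m inch '[[[-1,0,0,-0.08,0,0,0],[-1,0,0,-0.15,0,0,0]]]' | grep -E 'pos|ft'; python3 -m inch '[[[-1,0,0,-0.08,0,0,0],[-1,0,0,-0.12,0,0,0]]]'| grep -E 'pos|ft'
python3 - <<'E'
from h import *
snap('scene','s15.png')
crop('s15.png',240,200,380,305,5,'s15c.png')
E
```

```text
position: [0.5484, -0.2773, 0.0581]
ft_force: [-0.9, 3.3, 7.3]
position: [0.5485, -0.2772, 0.0572]
ft_force: [-1.5, 4.5, 10.5]
```

View pics/s15c.png

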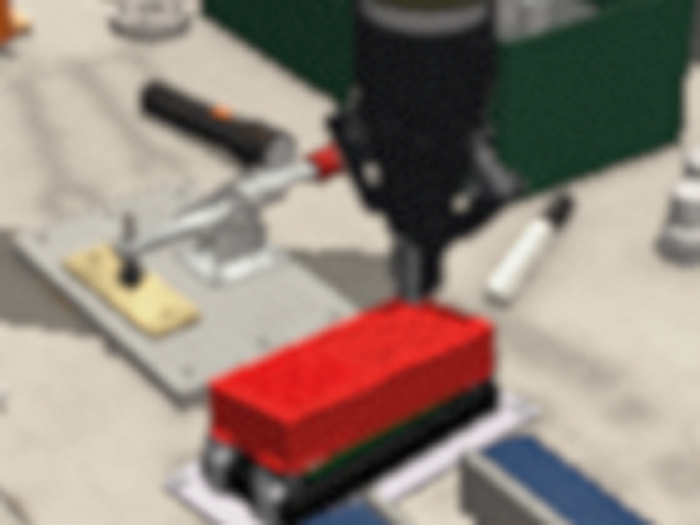

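```bash
python3 -m inch '[[[-1,0,0,-0.08,0,0,0],[-1,0,0,-0.12,0,0,0]]]' | grep -E 'pos|ft'; python3 -m inch '[[[-1,0,0,-0.06,0,0,0],[-1,0,0,-0.1,0,0,0]]]'| grep -E 'pos|ft'
```

```text
position: [0.5488, -0.2777, 0.056]
ft_force: [1.5, 3.3, 6.2]
position: [0.549, -0.2778, 0.0554]
ft_force: [0.5, 1.6, 11.7]
```

```bash
python3 -m inch '[[[-1,0,0,-0.06,0,0,0],[-1,0,0,-0.1,0,0,0]]]'| grep -E 'pos|ft';  python3 -m inch '[[[-1,0,0,1,0,0,0],[-1,0,0,3,0,0,0],[-1,0,0,3,0,0,0]]]'| grep -E 'pos|ft'
python3 - <<'E'
from h import *
snap('scene','s16.png');snap('top','t16.png')
crop('s16.png',260,230,350,305,8,'s16c.png')
crop('t16.png',360,180,460,300,5,'t16c.png')
E
```

```text
position: [0.5491, -0.2782, 0.0551]
ft_force: [-2.0, 1.9, 16.1]
position: [0.5485, -0.278, 0.0841]
ft_force: [-0.3, 1.1, 0.7]
```

View pics/s16c.png

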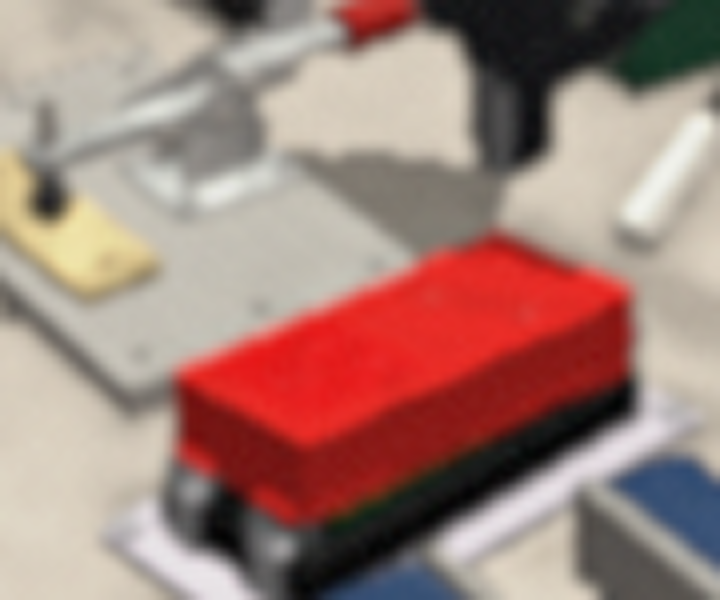

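View pics/t16c.png

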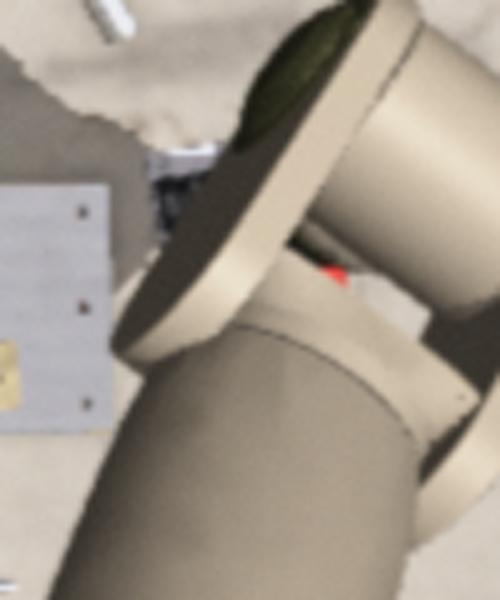

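```bash
python3 -m inch '[[[-1,0.3,-2,0,0,0,0],[-1,0.6,-4.1,0,0,0,0],[-1,0.6,-4.1,-1,0,0,0],[-1,0.6,-4.1,-1.7,0,0,0],[-1,0.6,-4.1,-1.9,0,0,0],[-1,0.6,-4.1,-2.05,0,0,0]]]'| grep -E 'pos|ft'; python3 -m inch '[[[-1,0,0,-0.1,0,0,0],[-1,0,0,-0.2,0,0,0]]]'| grep -E 'pos|ft'
```

```text
position: [0.5541, -0.3181, 0.0626]
ft_force: [0.7, -0.1, 0.0]
position: [0.5541, -0.3186, 0.0609]
ft_force: [0.7, 0.6, -0.5]
```

```bash
python3 -m inch '[[[-1,0,0,-0.1,0,0,0],[-1,0,0,-0.18,0,0,0]]]'| grep -E 'pos|ft'; python3 -m inch '[[[-1,0,0,-0.06,0,0,0],[-1,0,0,-0.12,0,0,0]]]'| grep -E 'pos|ft'
```

```text
position: [0.5541, -0.3188, 0.059]
ft_force: [-1.2, -0.0, 3.5]
position: [0.5542, -0.3191, 0.0581]
ft_force: [-0.7, -2.4, 4.1]
```

```bash
python3 -m inch '[[[-1,0,0,-0.06,0,0,0],[-1,0,0,-0.12,0,0,0]]]'| grep -E 'pos|ft'; python3 -m inch '[[[-1,0,0,-0.06,0,0,0],[-1,0,0,-0.12,0,0,0]]]'| grep -E 'pos|ft'
```

```text
position: [0.5542, -0.3192, 0.0569]
ft_force: [0.1, -3.5, 4.5]
position: [0.5539, -0.3182, 0.055]
ft_force: [-1.8, 0.4, 5.2]
```

```bash
python3 -m inch '[[[-1,0,0,-0.06,0,0,0],[-1,0,0,-0.1,0,0,0]]]'| grep -E 'pos|ft'; python3 -m inch '[[[-1,0,0,-0.06,0,0,0],[-1,0,0,-0.08,0,0,0]]]'| grep -E 'pos|ft'
```

```text
position: [0.5539, -0.3184, 0.0549]
ft_force: [-1.8, 1.7, 10.2]
position: [0.554, -0.3184, 0.0548]
ft_force: [-4.7, 2.0, 14.3]
```

```bash
python3 -m inch '[[[-1,0,0,1,0,0,0],[-1,-3,-0.5,3,0,0,0],[-1,-8,-1.3,3,0,0,0],[-1,-13,-2.1,3,0,0,0],[-1,-13,-2.1,3,0,0,0],[-1,-13,-2.1,3,0,0,0]]]'| grep -E 'time|pos|ft'
python3 - <<'E'
from h import *
snap('scene','s17.png');snap('top','t17.png')
crop('s17.png',260,230,350,305,8,'s17c.png')
crop('t17.png',360,180,460,300,5,'t17c.png')
E
```

```text
time_s: 26.82
position: [0.4246, -0.3397, 0.0837]
ft_force: [0.0, -0.3, 0.0]
```

View pics/s17c.png

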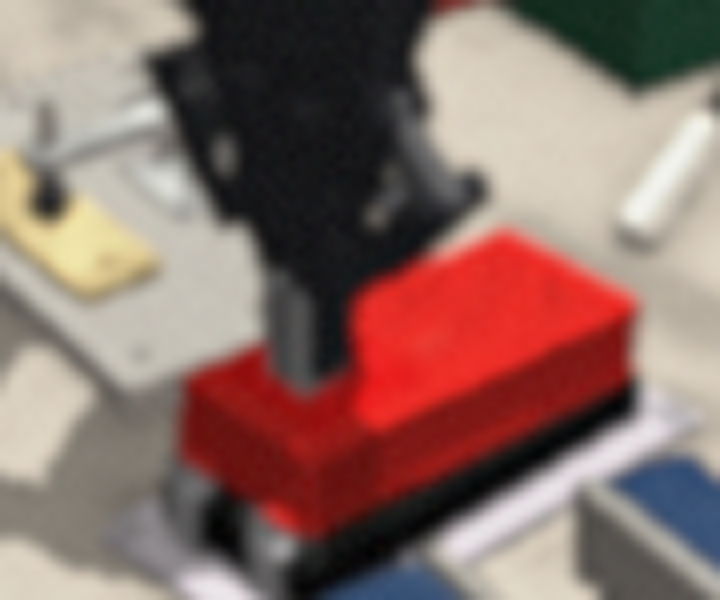

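View pics/t17c.png

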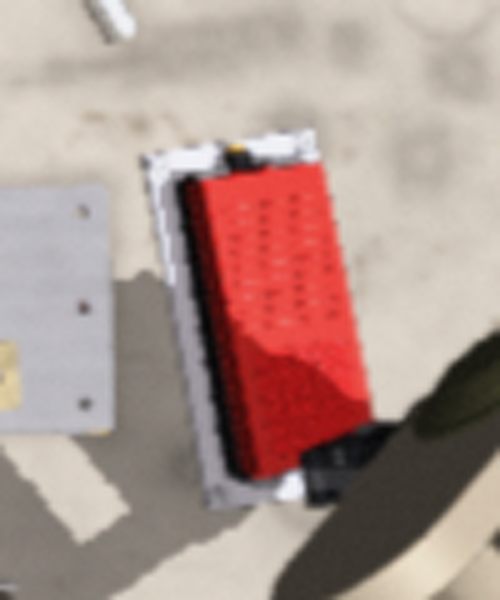

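The far (+x) end is seated on both sides, and the near end still stands up a little. Next is the near-right corner.

```bash
python3 -m inch '[[[-1,0,0,-1,0,0,0],[-1,0,0,-1.6,0,0,0],[-1,0,0,-1.9,0,0,0],[-1,0,0,-2,0,0,0]]]'| grep -E 'pos|ft'; python3 -m inch '[[[-1,0,0,-0.1,0,0,0],[-1,0,0,-0.15,0,0,0]]]'| grep -E 'pos|ft';python3 -m inch '[[[-1,0,0,-0.1,0,0,0],[-1,0,0,-0.15,0,0,0]]]'| grep -E 'pos|ft'
```

```text
position: [0.4241, -0.3396, 0.0633]
ft_force: [-0.3, 0.7, 1.5]
position: [0.4241, -0.3399, 0.0624]
ft_force: [-1.8, 0.0, 4.2]
position: [0.4241, -0.3401, 0.0611]
ft_force: [-3.6, -0.6, 7.8]
```

```bash
python3 -m inch '[[[-1,0,0,-0.08,0,0,0],[-1,0,0,-0.13,0,0,0]]]'| grep -E 'pos|ft'; python3 -m inch '[[[-1,0,0,-0.08,0,0,0],[-1,0,0,-0.13,0,0,0]]]'| grep -E 'pos|ft';python3 -m inch '[[[-1,0,0,-0.06,0,0,0],[-1,0,0,-0.12,0,0,0]]]'| grep -E 'pos|ft'
```

```text
position: [0.424, -0.3402, 0.0602]
ft_force: [-3.2, 0.2, 11.4]
position: [0.4239, -0.3404, 0.0589]
ft_force: [-4.7, -0.8, 11.8]
position: [0.4237, -0.3403, 0.0575]
ft_force: [-5.1, -0.8, 9.7]
```

```bash
python3 -m inch '[[[-1,0,0,-0.08,0,0,0],[-1,0,0,-0.13,0,0,0]]]'| grep -E 'pos|ft'; python3 -m inch '[[[-1,0,0,-0.06,0,0,0],[-1,0,0,-0.12,0,0,0]]]'| grep -E 'pos|ft';python3 -m inch '[[[-1,0,0,-0.05,0,0,0],[-1,0,0,-0.09,0,0,0]]]'| grep -E 'pos|ft'
```

```text
position: [0.4235, -0.3403, 0.0562]
ft_force: [-6.3, -0.4, 9.2]
position: [0.4234, -0.3402, 0.0549]
ft_force: [-1.0, -0.1, 0.8]
position: [0.4239, -0.3399, 0.054]
ft_force: [-5.1, 1.1, 14.3]
```

```bash
python3 -m inch '[[[-1,0,0,0.8,0,0,0],[-1,0,0,2.3,0,0,0],[-1,-0.6,4.15,2.3,0,0,0],[-1,-0.6,4.15,2.3,0,0,0],[-1,-0.6,4.15,1,0,0,0],[-1,-0.6,4.15,0.7,0,0,0]]]'| grep -E 'pos|ft'; python3 -m inch '[[[-1,0,0,-0.1,0,0,0],[-1,0,0,-0.15,0,0,0]]]'| grep -E 'pos|ft';python3 -m inch '[[[-1,0,0,-0.1,0,0,0],[-1,0,0,-0.15,0,0,0]]]'| grep -E 'pos|ft'
```

```text
position: [0.4179, -0.2986, 0.0593]
ft_force: [0.2, -1.6, -0.2]
position: [0.4181, -0.2985, 0.0587]
ft_force: [-0.5, 0.3, 0.5]
position: [0.418, -0.2982, 0.0573]
ft_force: [0.2, 0.3, -1.0]
```

```bash
python3 -m inch '[[[-1,0,0,-0.08,0,0,0],[-1,0,0,-0.13,0,0,0]]]'| grep -E 'pos|ft'; python3 -m inch '[[[-1,0,0,-0.06,0,0,0],[-1,0,0,-0.12,0,0,0]]]'| grep -E 'pos|ft';python3 -m inch '[[[-1,0,0,-0.05,0,0,0],[-1,0,0,-0.09,0,0,0]]]'| grep -E 'pos|ft'
```

```text
position: [0.418, -0.2981, 0.056]
ft_force: [-0.3, -0.7, 0.3]
position: [0.418, -0.2981, 0.0548]
ft_force: [-0.2, 0.4, -0.2]
position: [0.418, -0.2981, 0.0541]
ft_force: [-1.1, 1.5, 3.6]
```

```bash
python3 -m inch '[[[-1,0,0,-0.06,0,0,0],[-1,0,0,-0.12,0,0,0]]]'| grep -E 'pos|ft';python3 -m inch '[[[-1,0,0,-0.06,0,0,0],[-1,0,0,-0.12,0,0,0]]]'| grep -E 'pos|ft'
```

```text
position: [0.4181, -0.2982, 0.054]
ft_force: [-4.7, 3.8, 19.5]
position: [0.4181, -0.2982, 0.0538]
ft_force: [-7.6, 7.4, 32.3]
```

```bash
python3 -m inch '[[[-1,0,0,1,0,0,0],[-1,0,0,2.5,0,0,0],[-1,6,0.9,2.5,0,0,0],[-1,13,2,2.5,0,0,0],[-1,13,2,2.5,0,0,0],[-1,13,2,1,0,0,0],[-1,13,2,0.6,0,0,0],[-1,13,2,0.6,0,0,0]]]'| grep -E 'pos|ft';python3 -m inch '[[[-1,0,0,-0.08,0,0,0],[-1,0,0,-0.15,0,0,0]]]'| grep -E 'pos|ft';python3 -m inch '[[[-1,0,0,-0.08,0,0,0],[-1,0,0,-0.15,0,0,0]]]'| grep -E 'pos|ft'
```

```text
position: [0.5469, -0.2784, 0.0571]
ft_force: [0.0, 0.2, -0.0]
position: [0.5479, -0.2784, 0.0563]
ft_force: [0.1, 0.4, -0.4]
position: [0.5481, -0.2781, 0.0545]
ft_force: [0.5, -0.2, -0.0]
```

```bash
python3 -m inch '[[[-1,0,0,-0.05,0,0,0],[-1,0,0,-0.08,0,0,0]]]'| grep -E 'pos|ft';python3 -m inch '[[[-1,0,0,1,0,0,0],[-1,0.6,-4.1,1,0,0,0],[-1,0.6,-4.1,0.3,0,0,0],[-1,0.6,-4.1,0.05,0,0,0],[-1,0.6,-4.1,0,0,0,0],[-1,0.6,-4.1,0,0,0,0]]]'| grep -E 'pos|ft'
```

```text
position: [0.548, -0.2782, 0.0541]
ft_force: [-2.4, 1.8, 5.2]
position: [0.5539, -0.3187, 0.0541]
ft_force: [-2.7, 0.2, 3.3]
```

Corners 0, 1 and 3 read 54 mm by touch, and corner 2 read 54.0 mm when it snapped. I'll retreat and take a last look.

```bash
python3 -m inch '[[[-1,0,0,2,0,0,0],[-1,0,5,7,0,0,0],[-1,-6,12,14,0,0,0],[-1,-12,20,18,0,0,0],[-1,-18,28,18,0,0,0],[-1,-20,34,18,0,0,0],[-1,-20,34,18,0,0,0],[-1,-20,34,18,0,0,0],[-1,-20,34,18,0,0,0],[-1,-20,34,18,0,0,0]]]'
python3 - <<'E'
from h import *
snap('scene','s18.png');d=snap('top','t18.png')
crop('s18.png',260,230,350,305,8,'s18c.png')
crop('t18.png',375,195,450,290,6,'t18c.png')
im=d['frame'].astype(int); m=((im[...,0]>150)&(im[...,1]<120)&(im[...,2]<120)).astype(np.uint8); m[:200]=0;m[290:]=0;m[:,:385]=0;m[:,440:]=0
c=max(cv2.findContours(m,0,1)[0],key=cv2.contourArea); r=cv2.minAreaRect(c); b=cv2.boxPoints(r)
T=np.array([ray(d,u,v,.054) for u,v in b]); e=T[1]-T[0];print(r,T.mean(0),np.degrees(np.arctan2(e[1],e[0])))
E
```

```text
time_s: 35.67
position: [0.3541, 0.0212, 0.2339]
tool_rot: [[0.154, 0.001, 0.988], [-0.988, -0.0, 0.154], [0.0, -1.0, 0.001]]
ft_force: [0.9, 0.5, -0.4]
grip_width: -0.0003
((417.26800537109375, 243.72398376464844), (60.194950103759766, 24.417861938476562), 79.69515228271484) [ 0.48622231 -0.3086123   0.054     ] -79.85350363808433
```

View pics/s18.png

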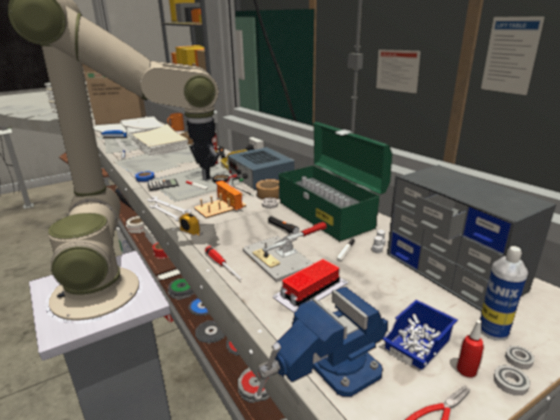

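View pics/s18c.png

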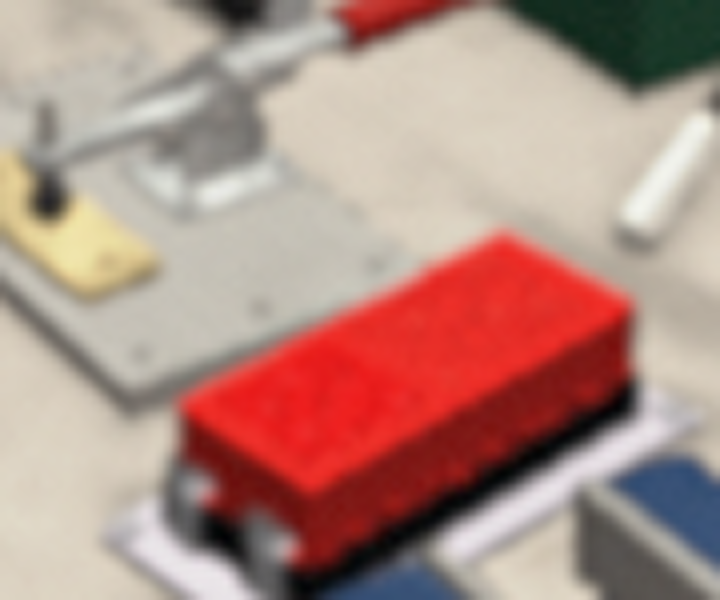

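View pics/t18c.png

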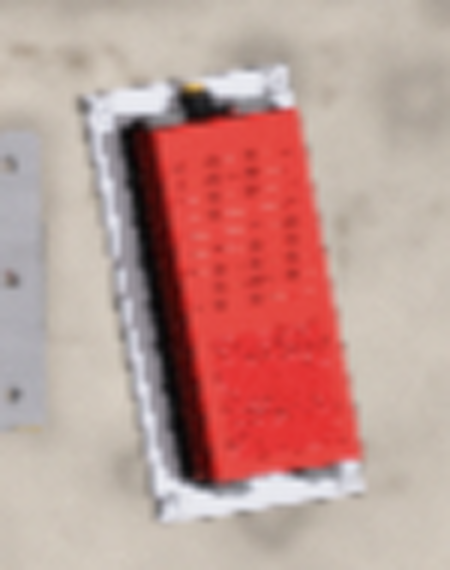

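The lens is flush on the housing with both near clips over its lugs. It is centred at (0.4862, -0.3086), against (0.486, -0.309) for the lamp. Handing in.

```bash
python3 -c "
from rig import env
print(env.observe()['time_s']); print(env.close_job())"
```

```text
35.775
the job is handed in; nothing more can be done
None
```

The red lens is on the lamp housing, pressed home, and the job was handed in at 35.8 s of the 69 s allowed. No verdict was reported.

**What I did:** I lifted the lens from the rack, stood it on the clear bench and let go. I tipped it face up with the shut fingertips and backed away. Then I gripped it across its long sides, set it on the clips and pressed corners 0, 3, 2 and 1 in that order.

**What the last checks showed:**
- **Height:** corners 0, 1 and 3 read about 54 mm at the end. Corner 2 read 54.0 mm when it snapped and I did not touch it again.
- **Position:** the top camera puts the lens within about 0.5 mm of the lamp's centre. Its length lines up with the lamp's to about 1.5 degrees at most.
- **Surroundings:** the amber lens and torch look unmoved in the final picture, by eye only; I did not measure them or the bearing. The arm is clear of everything.

**What disagreed or was off:**
- **Corner 1:** it was already down when I reached it, so it seems to have snapped together with corner 2. I then pressed it to 32 N at the wrist as a check, my hardest press and more than it needed, though well below the 60 N limit.
- **Scene camera:** its projection of the lamp was off by about 1.5 pixels, so I relied on the top camera.

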